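Find the jig's blind hole with the locating pin

ROBOT

A 6-joint arm with a two-finger parallel gripper is mounted at the origin on the work surface. World frame = base frame: x ahead of the robot, y to its left, z up, the work surface at z = 0. Lengths are in mm, angles in rad, forces in N, time in s.
With the tool pointing down it reaches from about 350 to 875 mm from the base axis. Payload 4.2 kg.
Tool frame: the origin (TCP) lies at the very end of the fingers, on their centre line; the grasp point (between the pads) lies 19 mm behind it (arm.grasp_offset is the distance from the TCP to the grasp point, in mm); z points along the fingers, y is the direction in which the jaws open and shut (so a half turn about z gives the same grasp; the last joint's range is limited). The gripper opens to 85 mm and grips with 20 to 120 N. Pads are 22 mm wide; open, the fingers measure 114 mm over their backs; the gripper's body (76 mm by 85 mm) begins 54 mm behind the grasp point. The pads swing forward as they close: fully open they stand 13 mm farther back than shut.
Start: joints at [1.545, 0.385, 0.008, 0, -1.194, -0.259], TCP at [175.571, 599.812, 231.312] pointing down, gripper open.
Joint ranges: [-3.14, 3.14], [-1.21, 2.06], [-1.07, 1.41], [-3.16, 2.05], [-2.99, -0.16], [-3.1, 3.1]. Speed limits (rad/s): [2.79, 2.79, 3.14, 3.14, 3.14, 3.14].

INTERFACE

Orientations are given as a unit quaternion [x, y, z, w].
In Python, from bench import arm gives the robot as it stands.
- The arm moves only by the tool arm_command, never from a script. Its argument "commands" is one flat list of numbers, 4 for each row, row after row: the shift along the tool's x, y, z in m, then the turn about the tool's z in degrees. In form: [tx, ty, tz, roll, tx, ty, tz, roll, ...]. A call has exactly 5 rows; each row shifts and turns the pose as measured when the row begins, along the tool's axes as they then stand; what a row does not reach is not made up. A row lasts 1/10 s, in which the tool goes at most 50 mm and 8.59 degrees, less where a joint would pass 70% of its speed; a pose out of reach is approached as far as the arm can. A call with a gripper value outside its range is refused whole. "jaw" is the opening, from 0 (shut) to 1 (fully open), set as the call begins (left out, the last holds). The fingers move at their own pace and stop on an object; the grip force is fixed at half the most. Time passes only in rows, so rows that do not move let the fingers close, or fill a call up. It gives the time, the measured TCP pose, the force and the opening at its end, in the units of the state.
- arm.read_state(): the state, without advancing time (a new reading comes with each control period).
- arm.get_image(name): name is "side" or "top"; returns the picture (400x640x3 uint8, red, green, blue); there is no depth.
- arm.camera_info(name): a dict with "camera_matrix" (3x3 intrinsics, pixels), "world_from_camera" (4x4, takes a point from camera to world coordinates). Camera axes: x right, y down, z forward; pixel columns grow to the right and rows downward; lengths in mm; the calibration is good to about 2 mm. A picture is of the moment at which its call begins. camera_info takes no time and is no camera call.
- arm.job_done(): hands the job in, once; it reports no verdict.
Trained networks look in the newest picture that a camera, given by its name, has taken for a name from the list of things; names that differ only in an ending like _2 or _b are one class to them, and where a whole thing is asked for, a point or a joint stands for the part that bears it (a point fixed in the world has none). Each returns a list of dicts, best first, with "confidence" (0 to 1); they miss things now and then, are a little off and sometimes report something else, mostly with a low value. They report only what shows in the picture. A call takes as long as a camera call. They do not tell look-alikes from the thing itself.
- arm.regions_of(camera, target): "mask" (400x640 bool, what is visible of it).
- arm.place_of(camera, target): "centre" ([x, y, z] in mm, in the coordinates of the camera as it stood for that picture, good to about 4 mm: a listed point, or the origin of a listed thing).
The state is a dict: "clock": time; "joints": joint angles; "joint_vel": joint speeds; "joint_efforts": joint torques, N m; "position": TCP position; "ee_rot": TCP orientation; "contact_force": force on the tool from outside, world axes, zero at the start; "wrist_torque": the same for the moment, N m; "gripper_width": finger opening in mm.
Only numpy, scipy, OpenCV 4.12 (cv2) and the standard library are available. Lean on these libraries where they do the work, as an engineer would, in place of code of your own. Each camera call takes 0.05 s, during which the arm holds its last target.

TASK

Take the locating pin with the yellow grip out of the wooden holder and set its tip down gently on the black strip of the jig, right at one end of the window, next to the fence. Slide it along the fence with light pressure until you feel it drop into the one open hole among the plugged ones, press it gently fully home, and let go so that it stands upright in the hole. Never press or push hard with the pin (stay below 25 N), and leave the grey pin and the other things on the bench where they are.

Things in the scene. Friction and masses are not known exactly. Their poses are not given: they have to be found in the camera images.
- jig: Indexing jig fixed to the bench, 96 mm (local x) by 350 mm (local y), 60 mm high. Origin: centre of its underside on the bench. Along local y it has a window (170 mm long, 60 mm wide) with a flat black strip for floor, between an aluminium fence at local -x and a low pale wooden guide at +x (its top 43 mm above the bench). The strip is locked and rigid.
- window (a point): Centre of the window, on the strip's top, 40 mm above the bench; axes as the jig's. The window runs from local y -85 to +85 mm, x -30 to +30 mm. One open blind hole, 13.5 mm across, 25 mm deep, flat floor, lies somewhere within 40 mm of the middle along y, differently each time. It looks like one of a row of black spots 23 mm apart; the others are plugs flush with the strip.
- fence (a point): Point on the fence's upright face (facing local +x), at mid-length, level with the strip's top, 30 mm to local -x of the window's centre; the fence is 12 mm higher than the strip. The hole's centre lies 6.6 mm from this face, so a pin whose shaft touches the fence is in line with it within 1 mm.
- end_cover (a point): Top edge of the wooden cover that closes the window's +y end, 10 mm above the strip; the other end has the same. Black knobs on the covers reach 60 mm above the bench.
- holder: Brown wooden pin holder fixed to the bench, 160 mm (local x) by 60 mm, 56 mm high; origin: centre of its underside. Two pins stand in its holes at local x = -42 and +42 mm (which is which varies), their square grips resting on its top. The holes are 15 mm across.
- pin_grip (a point): Centre of the yellow square grip (24 x 24 mm, 44 mm tall) of the locating pin; axes along the grip's sides, z up along the pin. Rigid pin, 94 mm tall overall, about 0.1 kg: a steel shaft 12 mm in diameter and 50 mm long below the grip, its last 5 mm tapering to a flat 6 mm tip. At the start the grip's underside is 56 mm above the bench.
- pin_tip (a point): Centre of the flat tip of the same pin, 72 mm below pin_grip along the pin's axis.
- pin: The whole yellow pin; origin at its tip.
- spare: The other pin, same shape, with a grey grip: stays in the holder. Origin at its tip.
- mallet: white-headed mallet lying on its side, wooden handle, 290 mm long, 100 mm wide head, 52 mm high; origin at its underside, bystander
- chisel: red-handled chisel lying flat, 240 mm long, 28 mm high; origin at its underside, bystander
- offcut_a: pale wood offcut 90 x 45 x 28 mm; origin at its underside, bystander
- offcut_b: brown wood offcut 55 x 40 x 35 mm; origin at its underside, bystander
- glue: white glue bottle with orange cap, 60 mm across, 150 mm tall, standing; origin at its underside, bystander
- square: carpenter's square lying flat, dark stock and steel blade, 120 x 220 mm, 18 mm high; origin at its underside, bystander
Not all that is in view belongs to the job. Of the things like the pin, leave any that is blue or pink; of the rest the smaller one is meant.

How it is judged (in metres and radians):
On the way, in this order (a step that is already met when the one before it is completed fails the run):
1. the yellow pin is lifted clear of the holder (height (world z) of pin_tip above 0.058 m), for 0.1 s.
2. its tip rests on the black strip on the fence side, near one end of the window (more than 55 mm from the middle) (x of pin_tip in the frame of jig between -0.03 and 0.03 m and z of pin_tip in the frame of jig between 0.0375 and 0.0425 m and contact force between pin and jig above 0.3 N and x of pin_tip in the frame of jig below -0.01 m and (y of pin_tip in the frame of jig above 0.055 m or y of pin_tip in the frame of jig below -0.055 m) and y of pin_tip in the frame of jig between -0.085 and 0.085 m), for 0.1 s.
3. its tip, on the strip and close to the fence (within 12 mm), has been brought nearer the middle (within 53 mm) (x of pin_tip in the frame of jig between -0.03 and 0.03 m and z of pin_tip in the frame of jig between 0.0375 and 0.0425 m and contact force between pin and jig above 0.3 N and x of pin_tip in the frame of jig below -0.018 m and y of pin_tip in the frame of jig between -0.053 and 0.053 m), for 0.1 s.
At the end, for the whole second after the job is handed in: The yellow pin stands in the hole of the jig's strip, its tip at least 22.5 mm below the strip's top (the hole is 25 mm deep), upright within 0.15 rad, at rest and released (z of pin_tip in the frame of jig below 0.0175 m and y of pin_tip in the frame of jig between -0.05 and 0.05 m and x of pin_tip in the frame of jig between -0.03 and 0.03 m and angle between pin_tip's own z axis and vertical below 0.15 rad and linear speed of pin below 0.02 m/s and contact force between pin and the fingers below 0.05 N); the robot touches nothing.
It fails at once if the pin is pressed or pushed against the jig with more than 25 N (contact force between pin and jig above 25 N).
It fails at once if the grey pin is moved more than 20 mm (distance of spare from where it was at the start of the episode above 0.02 m).
It fails at once if another thing on the bench is moved more than 30 mm (distance of any of mallet, chisel, offcut_a, offcut_b, glue, square from where it was at the start of the episode above 0.03 m).
It also fails if it takes over 72 s, if anything falls off the work surface, if the arm or the gripper's body presses on something with over 40 N, if the wrist force passes 120 N, or if a joint passes its speed limit or range.

## Working session

There is one attempt and no reset: what is moved stays moved. The work goes in short steps, Python scripts to look and compute and a tool call to move; the robot and the scene stay as the last step left them, time stands still between calls to the robot, and variables do not carry over. Pictures are saved under pics/ and viewed, and the job is handed in when it is done.

Besides the shell and the picture viewer there is one more tool, called after ">>>" in YAML: its name, and indented under it one key for each argument. arm_command: Moves the arm, as the interface text tells. Its arguments: {"type":"object","properties":{"commands":{"type":"array"},"jaw":{"type":"number"}},"required":["commands"]}

```bash
mkdir -p pics; ls
python3 - <<'E'
from bench import arm
import cv2
for n in("top","side"):
    im=arm.get_image(n); cv2.imwrite(f"pics/{n}0.png",im[:,:,::-1])
    i=arm.camera_info(n); print(n,i)
print(arm.read_state())
E
```

```text
pics
top {'camera_matrix': array([[466.05845032,   0.        , 327.84938493],
       [  0.        , 466.05845032, 193.56245836],
       [  0.        ,   0.        ,   1.        ]]), 'world_from_camera': array([[-3.47668647e-03, -9.91796161e-01,  1.27782187e-01,
         4.11253092e+02],
       [-9.99964664e-01,  4.42613887e-03,  7.14703627e-03,
        -3.03482341e+01],
       [-7.65398485e-03, -1.27752824e-01, -9.91776503e-01,
         1.35996415e+03],
       [ 0.00000000e+00,  0.00000000e+00,  0.00000000e+00,
         1.00000000e+00]])}
side {'camera_matrix': array([[425.95292725,   0.        , 325.70027406],
       [  0.        , 425.95292725, 196.48895283],
       [  0.        ,   0.        ,   1.        ]]), 'world_from_camera': array([[-9.37928882e-01, -2.15860365e-01,  2.71465864e-01,
         2.57989512e+02],
       [-3.46288519e-01,  6.26470452e-01, -6.98297239e-01,
         8.04912821e+02],
       [-1.93306458e-02, -7.48958661e-01, -6.62334696e-01,
         8.74320557e+02],
       [ 0.00000000e+00,  0.00000000e+00,  0.00000000e+00,
         1.00000000e+00]])}
{'clock': 0.1, 'joints': array([ 1.54460705e+00,  3.85490328e-01,  6.75085205e-03, -4.19421128e-04,
       -1.19398683e+00, -2.58607339e-01]), 'joint_vel': array([-0.00166805, -0.00151394,  0.00157814,  0.00147923,  0.00089548,
       -0.00047486]), 'joint_efforts': array([-5.86638162e-04, -3.93317771e+01,  1.88931727e+01,  4.19799864e+00,
       -2.56592517e-03,  6.42029661e-06]), 'position': array([175.43826572, 599.32980562, 230.32228129]), 'ee_rot': array([ 9.89867021e-01, -1.41994055e-01, -8.17203815e-05,  9.81082504e-04]), 'contact_force': array([-0.89630294, -0.0479841 , -1.06843001]), 'wrist_torque': array([ 0.02106573,  0.00752704, -0.01662802]), 'gripper_width': 85.71672252946996}
```

View pics/top0.png

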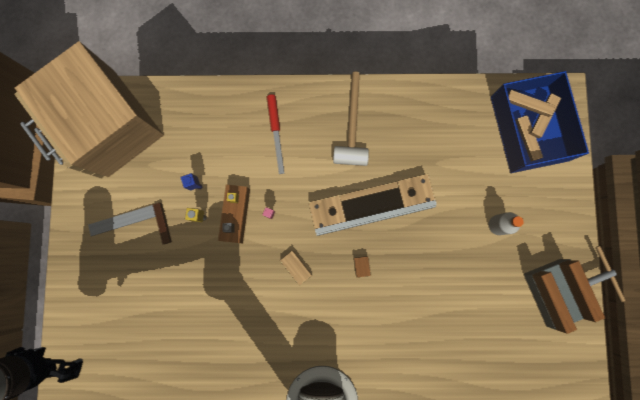

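View pics/side0.png

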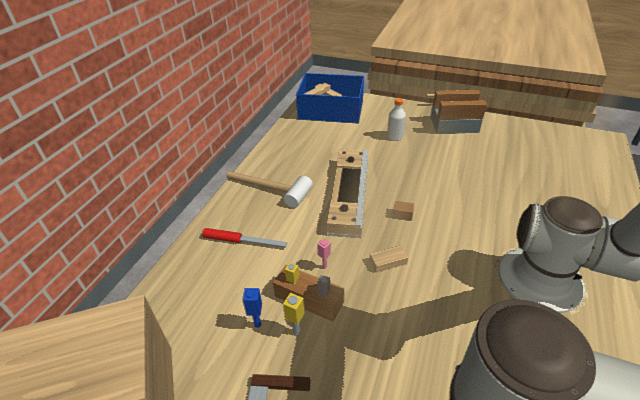

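The pin candidates are:
- Yellow in the holder: top (232,197), side (291,272).
- Larger yellow, standing free: top (193,214), side (293,310).
- Blue: top (190,181).
- Pink: top (268,212).

Blue and pink are ruled out. Of the two yellow ones, the one in the holder looks smaller, so I'll confirm that with a crop and measurements.

```bash
cat > h.py <<'E'
from bench import arm
import numpy as np, cv2
def cam(n):
    i=arm.camera_info(n); return i["camera_matrix"],i["world_from_camera"]
def w(n,p): 
    K,T=cam(n); return (T@np.r_[p,1])[:3]
def px(n,P):
    K,T=cam(n); c=np.linalg.inv(T)@np.r_[P,1]; q=K@c[:3]; return q[:2]/q[2]
def ray(n,uv,z):
    K,T=cam(n); d=T[:3,:3]@np.linalg.solve(K,np.r_[uv,1]); o=T[:3,3]; return o+d*(z-o[2])/d[2]
E
python3 - <<'E'
from h import *
import cv2
for n in("top","side"):
    im=arm.get_image(n)[:,:,::-1]
    x,y,ww,hh=(165,165,200,100) if n=="top" else (220,140,170,200)
    s=4 if n=="top" else 3
    cv2.imwrite(f"pics/{n}c.png",cv2.resize(im[y:y+hh,x:x+ww],None,fx=s,fy=s,interpolation=cv2.INTER_CUBIC))
    for t in ("pin_grip","pin","pin_tip","holder","jig","window","fence","end_cover","spare"):
        for r in arm.place_of(n,t)[:4]:
            p=w(n,r["centre"]); print(n,t,round(r["confidence"],2),p.round(1),px(n,p).round(0))
E
```

```text
top pin_grip 0.74 [516.7 341.4  94.8] [195. 215.]
top pin_grip 0.61 [522.7 143.5  72.3] [269. 213.]
top pin_grip 0.58 [607.9 357.1  94.1] [190. 182.]
top pin_grip 0.5 [570.  241.6  75. ] [233. 196.]
top pin 0.79 [5.166e+02 3.422e+02 2.000e-01] [204. 218.]
top pin 0.72 [610.7 361.   -2.7] [199. 186.]
top pin 0.57 [568.8 241.2   2.6] [239. 200.]
top pin 0.53 [521.8 143.3  -1.7] [272. 216.]
top pin_tip 0.62 [515.1 348.1   1.1] [202. 218.]
top pin_tip 0.55 [607.2 353.5   1. ] [201. 187.]
top holder 0.85 [526.4 249.3   2.2] [236. 214.]
top jig 0.64 [ 374.7 -115.5    3.2] [361. 266.]
top jig 0.63 [ 5.506e+02 -1.505e+02 -3.000e-01] [372. 206.]
top window 0.68 [ 548.1 -146.5   40.1] [372. 205.]
top fence 0.9 [ 519.9 -153.3   39.5] [375. 215.]
top end_cover 0.73 [529.8 -61.9  49.6] [342. 211.]
top spare 0.59 [377.8  77.5  -5.8] [294. 265.]
top spare 0.47 [4.821e+02 2.582e+02 2.000e-01] [232. 229.]
side pin_grip 0.83 [610.5 357.   90.7] [252. 302.]
side pin_grip 0.82 [564.8 244.1  80.3] [292. 272.]
side pin_grip 0.62 [522.1 146.3  71.2] [324. 249.]
side pin_grip 0.58 [515.5 346.1  95.3] [294. 
[... 163 characters left out ...]
1 246.6   4.2] [293. 292.]
side pin_tip 0.82 [523.5 148.2   0.7] [324. 268.]
side pin_tip 0.64 [5.183e+02 3.433e+02 5.000e-01] [296. 332.]
side pin_tip 0.6 [605.3 359.2  -1.6] [259. 327.]
side pin_tip 0.59 [ 553.  -144.4    1.2] [348. 195.]
side holder 0.74 [5.258e+02 2.519e+02 2.000e-01] [308. 299.]
side holder 0.64 [480.3 251.7   5. ] [326. 303.]
side holder 0.52 [ 549.6 -143.     3.5] [349. 195.]
side jig 0.96 [ 549.3 -146.     4.6] [349. 194.]
side jig 0.27 [ 548.9 -144.8   41.6] [349. 185.]
side jig 0.17 [532.5 -62.1  50.1] [346. 202.]
side window 0.57 [ 550.1 -145.8   44.5] [349. 184.]
side fence 0.59 [ 519.5 -154.3   39.2] [360. 186.]
side end_cover 0.9 [530.6 -60.8  51.2] [347. 202.]
```

View pics/topc.png

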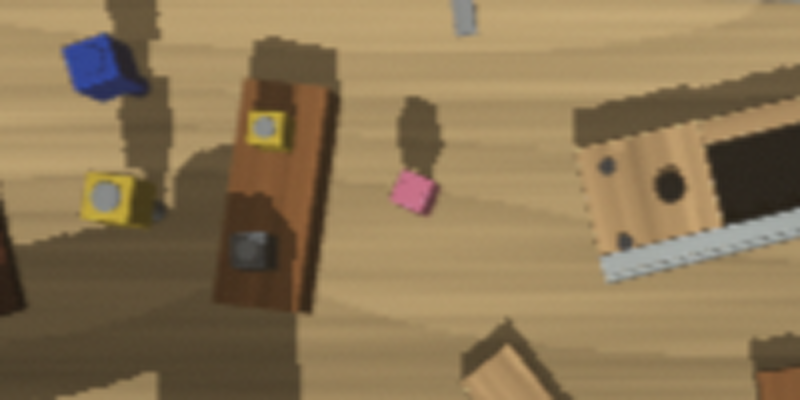

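View pics/sidec.png

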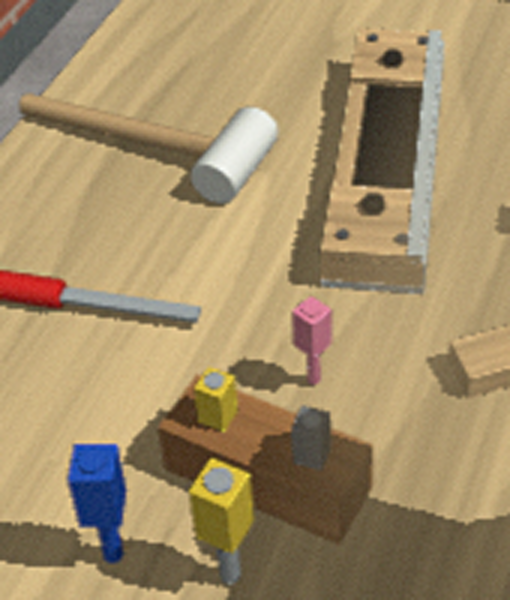

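The crop confirms it. The yellow pin in the holder has the smaller grip (about 24 mm), with its base on the holder top. The free-standing yellow one is clearly larger. Next I'll refine the jig, holder and grip poses.

```bash
cat > fit.py <<'E'
from h import *
from scipy.optimize import minimize
def box(x,y,yaw,L,W,z0,z1):
    c,s=np.cos(yaw),np.sin(yaw)
    return [np.array([x+c*a*L/2-s*b*W/2,y+s*a*L/2+c*b*W/2,z]) for a in(-1,1) for b in(-1,1) for z in(z0,z1)]
def mask(n,target,near):
    best=None
    for r in arm.regions_of(n,target):
        m=r["mask"]; v,u=np.nonzero(m); c=np.array([u.mean(),v.mean()])
        if np.linalg.norm(c-near)<25: return m,r["confidence"]
    return None,0
def iou(p,ms,L,W,z0,z1):
    s=0
    for n,m in ms:
        k=4
        pts=np.array([px(n,P) for P in box(p[0],p[1],p[2],L,W,z0,z1)])
        h=cv2.convexHull(pts.astype(np.float32))
        im=np.zeros((400*k,640*k),np.uint8); cv2.fillConvexPoly(im,np.round((h+.5)*k).astype(np.int32),1)
        a=cv2.resize(im.astype(np.float32),(640,400),interpolation=cv2.INTER_AREA)
        s+=np.minimum(a,m).sum()/np.maximum(a,m).sum()
    return -s/len(ms)
def fit(p0,ms,*d):
    sx=np.array([p0,p0+[8,0,0],p0+[0,8,0],p0+[0,0,.1]])
    r=minimize(iou,p0,args=(ms,*d),method="Nelder-Mead",options=dict(initial_simplex=sx,xatol=.01,fatol=1e-5))
    return r.x,r.fun
E
python3 - <<'E'
from fit import *
G={}
for n in("top","side"):
    arm.get_image(n)
    for t,P in (("jig",[549,-146,40]),("holder",[525,250,40]),("pin_grip",[567,243,78])):
        m,c=mask(n,t,px(n,np.array(P,float))); print(n,t,c,None if m is None else m.sum())
        if m is not None: G.setdefault(t,[]).append((n,m.astype(np.float32)))
for t,p0,d in (("jig",[549,-146,.25],(96,350,0,56)),("holder",[525,250,-.17],(160,60,0,56)),("pin_grip",[567,243,-.1],(24,24,56,100))):
    for ms in [G[t]]+[[q] for q in G[t]]:
        print(t,[q[0] for q in ms],*fit(np.array(p0),ms,*d))
E
```

```text
top jig 0.9 4343
top holder 0.76 1212
top pin_grip 0 None
side jig 0.62 2873
side holder 0.95 1797
side pin_grip 0 None
jig ['top', 'side'] [ 5.50347606e+02 -1.44700320e+02  2.35354010e-01] -0.9654816389083862
jig ['top'] [ 5.50294571e+02 -1.44030700e+02  2.33016456e-01] -0.9738982915878296
jig ['side'] [ 5.50273298e+02 -1.44417871e+02  2.32072676e-01] -0.9590049982070923Traceback (most recent call last):
  File "<stdin>", line 10, in <module>
  File "fit.py", line 24, in fit
    r=minimize(iou,p0,args=(ms,*d),method="Nelder-Mead",options=dict(initial_simplex=sx,xatol=.01,fatol=1e-5))
    res = _minimize_neldermead(fun, x0, args, callback, bounds=bounds,
                               **options)
    fsim[j] = func(sim[j])
              ~~~~^^^^^^^^
    fx = function(np.copy(x), *(wrapper_args + args))
  File "fit.py", line 16, in iou
    pts=np.array([px(n,P) for P in box(p[0],p[1],p[2],L,W,z0,z1)])
                  ~~^^^^^
  File "h.py", line 8, in px
    K,T=cam(n); c=np.linalg.inv(T)@np.r_[P,1]; q=K@c[:3]; return q[:2]/q[2]
        ~~~^^^
  File "h.py", line 4, in cam
    i=arm.camera_info(n); return i["camera_matrix"],i["world_from_camera"]
ValueError: time passes only in moves, steps and waits
```

```bash
sed -i 's/^def cam(n):/C={}\ndef cam(n):/; s/^    i=arm.camera_info(n); return.*/    if n not in C:\n        i=arm.camera_info(n); C[n]=(i["camera_matrix"],i["world_from_camera"])\n    return C[n]/' h.py
python3 - <<'E'
from fit import *
G={}
for n in("top","side"):
    im=arm.get_image(n)
    m,c=mask(n,"holder",px(n,np.array([525,250,40.]))); G.setdefault("holder",[]).append((n,m.astype(np.float32)))
    hsv=cv2.cvtColor(im,cv2.COLOR_RGB2HSV)
    y=cv2.inRange(hsv,(22,150,50),(34,255,255)); q=px(n,np.array([567,243,78.])); z=np.zeros_like(y); cv2.circle(z,tuple(int(a) for a in q),16,255,-1)
    y&=z; y=cv2.morphologyEx(y,cv2.MORPH_CLOSE,np.ones((7,7),np.uint8)); 
    print(n,(y>0).sum(),cv2.boundingRect(y)); G.setdefault("grip",[]).append((n,(y>0).astype(np.float32)))
    if n=="top": cv2.imwrite("pics/ym.png",cv2.resize(np.dstack([y[150:250,180:280],im[150:250,180:280,1],im[150:250,180:280,2]]),None,fx=6,fy=6,interpolation=0))
    else: cv2.imwrite("pics/yms.png",cv2.resize(np.dstack([y[220:320,240:340],im[220:320,240:340,1],im[220:320,240:340,2]]),None,fx=6,fy=6,interpolation=0))
for t,p0,d in (("holder",[525,250,-.17],(160,60,0,56)),("grip",[567,243,-.1],(24,24,56,100))):
    for ms in [G[t]]+[[q] for q in G[t]]:
        print(t,[q[0] for q in ms],*fit(np.array(p0),ms,*d))
E
```

```text
top 91 (227, 193, 10, 10)
side 239 (285, 263, 14, 21)
holder ['top', 'side'] [ 5.25317319e+02  2.49999989e+02 -1.14056346e-01] -0.7439316511154175
holder ['top'] [ 5.24521184e+02  2.49556168e+02 -1.08876896e-01] -0.7324655055999756
holder ['side'] [ 5.25401596e+02  2.50215464e+02 -1.15599513e-01] -0.756975531578064
grip ['top', 'side'] [ 5.66915240e+02  2.45137636e+02 -1.05002317e-01] -0.8301125764846802
grip ['top'] [ 5.66377452e+02  2.46194988e+02 -3.43970688e-02] -0.7434715628623962
grip ['side'] [ 5.66944444e+02  2.45388889e+02 -6.45833333e-02] -0.9183228015899658
```

View pics/ym.png

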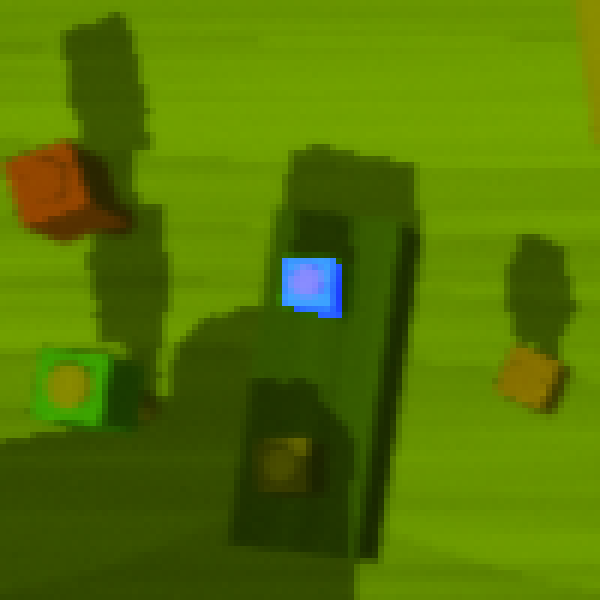

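Both fits put the pin at about (567, 245), and the holder geometry (525, 250, yaw -0.11, +42 mm) predicts (567, 245) too. Moving above it.

>>> arm_command:
  commands: [0.04,0.02,0,0,0.04,0.02,0,0,0.04,0.02,0,0,0.04,0.02,0,0,0.04,0.02,0,0]
  jaw: 1

```text
clock: 2.2
position: [341.0, 447.5, 230.5]
ee_rot: [0.991, -0.137, 0.0, -0.001]
contact_force: [0.4, 0.8, 0.1]
gripper_width: 85.4
```

>>> arm_command:
  commands: [0.042,0.0205,0,0,0.042,0.0205,0,0,0.042,0.0205,0,0,0.042,0.0205,0,0,0.042,0.0205,0,0]

```text
clock: 2.7
position: [521.5, 285.3, 232.1]
ee_rot: [0.991, -0.135, 0.001, -0.002]
contact_force: [0.1, 1.6, -0.2]
gripper_width: 85.3
```

>>> arm_command:
  commands: [0.02,0.01,0,-3,0.015,0.008,0,-3,0.005,0,0,-3,0,0,0,-3,0,0,0,0]

```text
clock: 3.2
position: [562.1, 250.7, 231.5]
ee_rot: [0.999, -0.033, 0.002, -0.002]
contact_force: [-0.1, 0.5, 0.6]
gripper_width: 85.8
```

```bash
cat > st.py <<'E'
from h import *
from scipy.spatial.transform import Rotation as R
def rel(target,jawdeg=None,s=None):
    s=s or arm.read_state(); r=R.from_quat(s["ee_rot"]).as_matrix(); p=s["position"]
    jy=np.degrees(np.arctan2(r[1,1],r[0,1]))%180
    print("t",round(s["clock"],2),"pos",p.round(1),"jaw deg",round(jy,1),"tilt deg",np.degrees(np.arccos(-r[2,2])).round(2),"F",s["contact_force"].round(1),"M",s["wrist_torque"].round(2),"w",round(s["gripper_width"],1))
    print("tool shift mm",(r.T@(np.array(target)-p)).round(1), "" if jawdeg is None else f"roll {-((jawdeg-jy+90)%180-90):.1f}")
E
python3 -c "
from st import *
rel([567,245.3,65],86.5)"
```

```text
t 3.2 pos [562.1 250.7 231.5] jaw deg 86.3 tilt deg 0.26 F [-0.1  0.5  0.6] M [-0.04 -0.03 -0.02] w 85.8
tool shift mm [  4.7   5.6 166.5] roll -0.2
```

>>> arm_command:
  commands: [0.0047,0.0055,0.01,0,0,0,0.025,0,0,0,0.03,0,0,0,0.03,0,0,0,0,0]

```text
clock: 3.7
position: [567.1, 244.7, 132.7]
ee_rot: [0.999, -0.035, 0.002, -0.002]
contact_force: [-1.2, -0.4, -0.5]
gripper_width: 85.4
```

```bash
python3 -c "
from st import *
rel([567,245.3,65],86.5)
for n,(x,y) in (('top',(180,150)),('side',(240,220))):
    im=arm.get_image(n)[:,:,::-1]; cv2.imwrite(f'pics/{n}1.png',cv2.resize(im[y:y+100,x:x+110],None,fx=5,fy=5,interpolation=cv2.INTER_CUBIC))
"; python3 -c "
import cv2,numpy as np
cv2.imwrite('pics/both1.png',cv2.resize(np.hstack([cv2.imread('pics/top1.png'),cv2.imread('pics/side1.png')]),(792,360)))"
```

```text
t 3.7 pos [567.1 244.7 132.7] jaw deg 86.0 tilt deg 0.38 F [-1.2 -0.4 -0.5] M [-0.1   0.12 -0.02] w 85.4
tool shift mm [-0.5 -0.3 67.7] roll -0.5
```

View pics/both1.png

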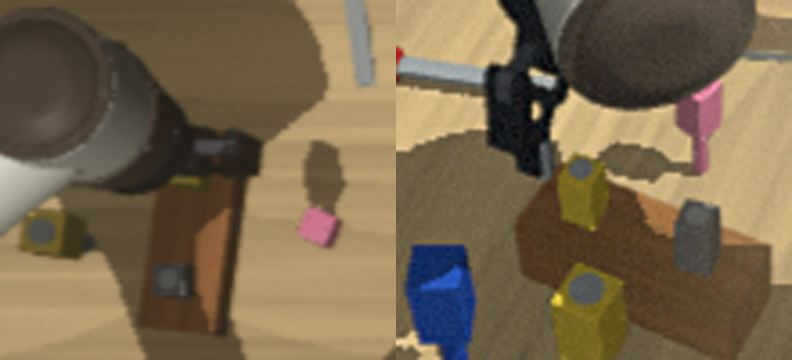

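```bash
python3 -c "
from st import *
for P in ([567,245,133],[570,288,133],[564,202,133],[570,288,145],[564,202,145],[567,245,100]):
  q=px('side',np.array(P,float)); print(P,q.round(1),((q-[240,220])*3.6+[396,0]).round())
"
```

```text
[567, 245, 133] [289.7 257.2] [575. 134.]
[570, 288, 133] [280.5 271.1] [542. 184.]
[564, 202, 133] [298.3 244.2] [606.  87.]
[570, 288, 145] [280.  267.6] [540. 171.]
[564, 202, 145] [298.  240.7] [605.  75.]
[567, 245, 100] [290.8 266.5] [579. 168.]
```

The visible finger tip appears where the calibration predicts (542,175), and the grip top (583,168) is within 2 mm of expected. Descending and closing.

>>> arm_command:
  commands: [0,0,0.02,0,0,0,0.02,0,0,0,0.015,0,0,0,0.008,0,0,0,0,0]

```text
clock: 4.3
position: [578.0, 251.2, 84.2]
ee_rot: [0.999, -0.033, 0.016, -0.01]
contact_force: [0.3, 0.4, -0.1]
gripper_width: 85.4
```

```bash
python3 -c "
from st import *
rel([566,245.3,65],86.5)"
```

```text
t 4.3 pos [578.  251.2  84.2] jaw deg 86.3 tilt deg 2.13 F [ 0.3  0.4 -0.1] M [-0.09  0.08  0.02] w 85.4
tool shift mm [-12.2   7.1  18.7] roll -0.2
```

```bash
python3 -c "
from st import *
s=arm.read_state(); print(s['joints'].round(3),s['joint_vel'].round(3),s['joint_efforts'].round(1)); im=arm.get_image('side')[:,:,::-1]; cv2.imwrite('pics/s2.png',im);rel([566,245.3,65],86.5)"
```

```text
[ 0.669  0.51  -0.193  0.007 -0.831  0.832] [ 0.001 -0.022  0.028  0.01  -0.01  -0.   ] [  0.  -41.7  15.5   3.4   0.2   0. ]
t 4.35 pos [578.5 251.5  85. ] jaw deg 86.3 tilt deg 2.22 F [-0.1  0.2 -0.1] M [-0.04  0.09  0.04] w 85.7
tool shift mm [-12.7   7.4  19.5] roll -0.2
```

View pics/s2.png

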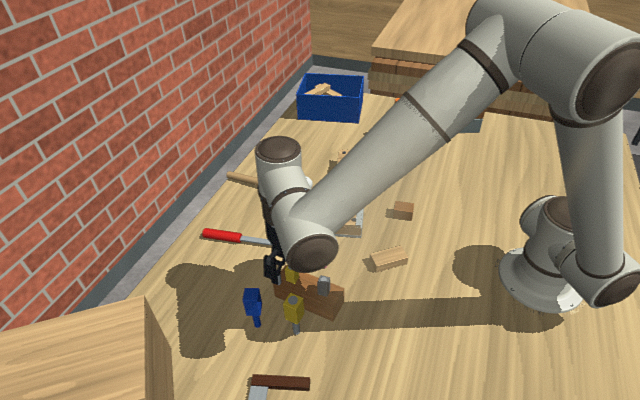

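```bash
python3 -c "
from st import *
im=cv2.imread('pics/s2.png'); cv2.imwrite('pics/s2c.png',cv2.resize(im[190:350,220:380],None,fx=3.7,fy=3.7,interpolation=cv2.INTER_CUBIC)); rel([566,245.3,65],86.5)"
```

```text
t 4.35 pos [578.5 251.5  85. ] jaw deg 86.3 tilt deg 2.22 F [-0.1  0.2 -0.1] M [-0.04  0.09  0.04] w 85.7
tool shift mm [-12.7   7.4  19.5] roll -0.2
```

View pics/s2c.png

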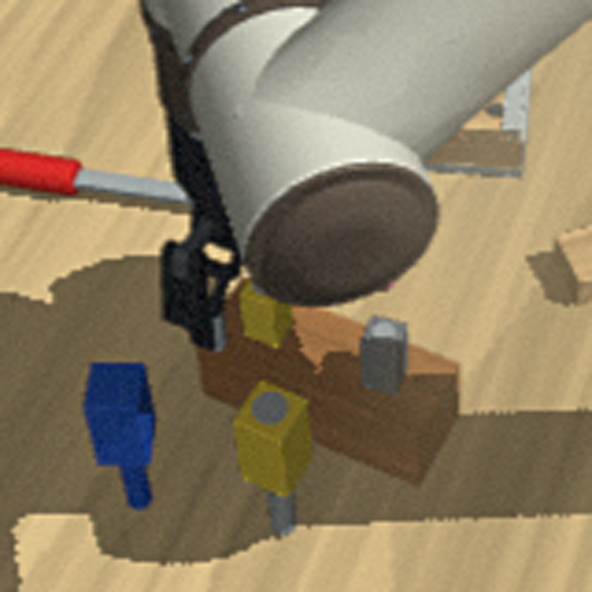

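>>> arm_command:
  commands: [-0.004,0.002,0,0,-0.004,0.002,0,0,-0.004,0.003,0,0,0,0,0,0,0,0,0,0]

```text
clock: 4.85
position: [566.6, 245.9, 89.0]
ee_rot: [0.999, -0.032, 0.019, -0.013]
contact_force: [-0.2, 0.0, 0.5]
gripper_width: 85.3
```

```bash
python3 -c "
from st import *
s=arm.read_state(); print(s['joints'].round(3))
rel([566,245.3,65],86.5)"
```

```text
[ 0.674  0.483 -0.229  0.008 -0.813  0.826]
t 4.85 pos [566.6 245.9  89. ] jaw deg 86.3 tilt deg 2.64 F [-0.2  0.   0.5] M [-0.04  0.08 -0.01] w 85.3
tool shift mm [-1.5  1.2 23.9] roll -0.2
```

>>> arm_command:
  commands: [0,0,0,0,0,0,0,0,0,0,0,0,0,0,0,0,0,0,0,0]

```text
clock: 5.35
position: [567.0, 246.1, 89.0]
ee_rot: [0.999, -0.032, 0.019, -0.013]
contact_force: [-1.0, 0.0, -0.1]
gripper_width: 85.2
```

```bash
python3 -c "
from st import *
s=arm.read_state(); print(s['joints'].round(3))
rel([566,245.3,65],86.5)"
```

```text
[ 0.674  0.483 -0.228  0.008 -0.813  0.826]
t 5.35 pos [567.  246.1  89. ] jaw deg 86.3 tilt deg 2.66 F [-1.   0.  -0.1] M [-0.11  0.09 -0.01] w 85.2
tool shift mm [-1.8  1.4 24. ] roll -0.2
```

>>> arm_command:
  commands: [0,0,-0.02,0,0,0,-0.02,0,0,0,0,0,0,0,0,0,0,0,0,0]

```text
clock: 5.85
position: [564.5, 244.6, 127.9]
ee_rot: [0.999, -0.033, 0.018, -0.012]
contact_force: [-0.1, 0.4, -0.4]
gripper_width: 85.0
```

```bash
cat >> st.py <<'E'
    print("tool z axis",r[:,2].round(4),"joints",s["joints"].round(3))
E
python3 -c "
from st import *
rel([566,245.3,65],86.5)"
```

```text
t 5.85 pos [564.5 244.6 127.9] jaw deg 86.3 tilt deg 2.44 F [-0.1  0.4 -0.4] M [0.02 0.07 0.01] w 85.0
tool shift mm [-0.8  0.7 62.9] roll -0.2
tool z axis [ 0.0365  0.022  -0.9991] joints [ 0.674  0.437 -0.191  0.007 -0.9    0.827]
```

>>> arm_command:
  commands: [0,0,0.01,0,0,0,0.01,0,0,0,0.01,0,0,0,0.005,0,0,0,0,0]

```text
clock: 6.35
position: [563.9, 244.0, 85.6]
ee_rot: [0.999, -0.033, 0.015, -0.009]
contact_force: [0.5, 0.5, -0.1]
gripper_width: 85.1
```

```bash
python3 -c "
from st import *
rel([566,245.3,65],86.5)"
```

```text
t 6.35 pos [563.9 244.   85.6] jaw deg 86.2 tilt deg 2.0 F [ 0.5  0.5 -0.1] M [-0.02  0.12  0.  ] w 85.1
tool shift mm [ 1.4 -1.  20.7] roll -0.3
tool z axis [ 0.03    0.0178 -0.9994] joints [ 0.674  0.487 -0.231  0.007 -0.818  0.826]
```

>>> arm_command:
  commands: [0.0015,-0.001,0.004,0,0,0,0.004,0,0,0,0.002,0,0,0,0,0,0,0,0,0]

```text
clock: 6.85
position: [566.4, 245.5, 75.0]
ee_rot: [0.999, -0.033, 0.015, -0.01]
contact_force: [0.1, 0.0, -0.8]
gripper_width: 85.5
```

```bash
python3 -c "
from st import *
rel([566,245.3,65],86.5)"
```

```text
t 6.85 pos [566.4 245.5  75. ] jaw deg 86.3 tilt deg 2.05 F [ 0.1  0.  -0.8] M [-0.03  0.15  0.01] w 85.5
tool shift mm [-0.7  0.4  9.9] roll -0.2
tool z axis [ 0.0308  0.018  -0.9994] joints [ 0.673  0.503 -0.235  0.007 -0.797  0.827]
```

>>> arm_command:
  commands: [0,0,0.004,0,0,0,0.003,0,0,0,0,0,0,0,0,0,0,0,0,0]

```text
clock: 7.35
position: [566.9, 245.8, 68.1]
ee_rot: [0.999, -0.033, 0.016, -0.01]
contact_force: [-0.4, -1.0, -0.5]
gripper_width: 85.4
```

>>> arm_command:
  commands: [0,0,0,0,0,0,0,0,0,0,0,0,0,0,0,0,0,0,0,0]
  jaw: 0

```text
clock: 7.85
position: [567.2, 245.9, 68.6]
ee_rot: [0.999, -0.033, 0.016, -0.01]
contact_force: [0.8, 1.4, 1.2]
gripper_width: 23.4
```

```bash
python3 -c "
from st import *
rel([566,245.3,65],86.5)"
```

```text
t 7.85 pos [567.2 245.9  68.6] jaw deg 86.3 tilt deg 2.18 F [0.8 1.4 1.2] M [-0.15 -0.09 -0.  ] w 23.4
tool shift mm [-1.3  0.8  3.6] roll -0.2
tool z axis [ 0.0328  0.0193 -0.9993] joints [ 0.673  0.512 -0.24   0.008 -0.782  0.827]
```

Gripped at 23.4 mm opening, which matches the 24 mm grip. Lifting.

>>> arm_command:
  commands: [0,0,-0.01,0,0,0,-0.02,0,0,0,-0.02,0,0,0,-0.02,0,0,0,-0.02,0]

```text
clock: 8.35
position: [563.5, 243.6, 159.5]
ee_rot: [0.999, -0.033, 0.014, -0.009]
contact_force: [0.3, 0.2, -1.1]
gripper_width: 23.1
```

>>> arm_command:
  commands: [0,0,-0.02,0,0,0,-0.015,0,0,0,0,0,0,0,0,0,0,0,0,0]

```text
clock: 8.85
position: [562.4, 243.3, 200.1]
ee_rot: [0.999, -0.033, 0.016, -0.011]
contact_force: [0.5, 1.3, -1.6]
gripper_width: 23.4
```

```bash
python3 -c "
from st import *
rel([515,-83,190],103.4)
x=180;y=100
a=arm.get_image('side')[:,:,::-1][150:330,220:400]; cv2.imwrite('pics/s3.png',cv2.resize(a,None,fx=3.3,fy=3.3,interpolation=cv2.INTER_CUBIC))
"
```

```text
t 8.85 pos [562.4 243.3 200.1] jaw deg 86.2 tilt deg 2.28 F [ 0.5  1.3 -1.6] M [-0.09  0.04 -0.09] w 23.4
tool shift mm [-25.9 328.9   1.5] roll -17.2
tool z axis [ 0.0336  0.0213 -0.9992] joints [ 0.674  0.368 -0.102  0.005 -1.062  0.828]
```

View pics/s3.png

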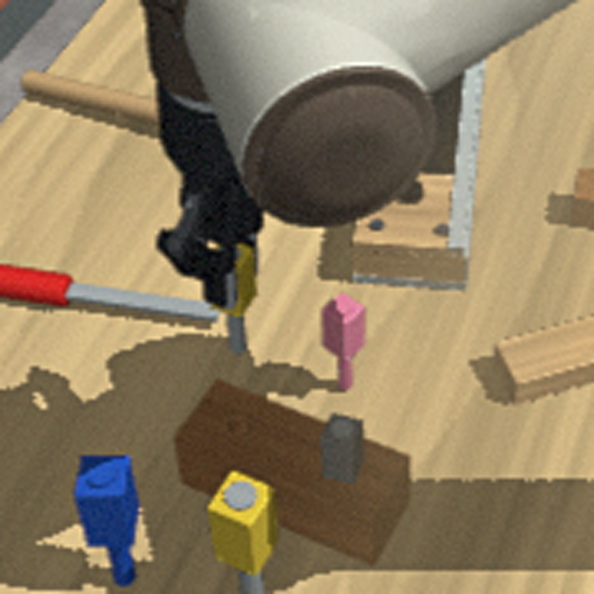

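>>> arm_command:
  commands: [0,0.02,0,0,-0.003,0.035,0,0,-0.003,0.035,0,0,-0.003,0.035,0,0,-0.003,0.035,0,0]

```text
clock: 9.4
position: [536.9, 79.8, 190.1]
ee_rot: [0.999, -0.03, 0.012, -0.009]
contact_force: [-0.4, -1.0, -0.8]
gripper_width: 22.9
```

>>> arm_command:
  commands: [-0.003,0.035,0,0,-0.003,0.035,0,0,-0.003,0.03,0,-5,0,0.02,0,-5,0,0,0,-5]

```text
clock: 9.9
position: [515.1, -51.7, 183.6]
ee_rot: [0.995, 0.102, 0.008, -0.006]
contact_force: [0.4, 0.2, -0.4]
gripper_width: 23.4
```

```bash
python3 -c "
from st import *
rel([515,-83,190],103.4)
"
```

```text
t 9.9 pos [515.1 -51.7 183.6] jaw deg 101.7 tilt deg 1.13 F [ 0.4  0.2 -0.4] M [-0.02  0.05 -0.02] w 23.4
tool shift mm [-6.3 30.6 -6.8] roll -1.7
tool z axis [ 0.0138  0.014  -0.9998] joints [ 0.207  0.239 -0.328 -0.013 -0.988  1.575]
```

>>> arm_command:
  commands: [-0.003,0.015,0,-1.7,-0.003,0.015,0.01,0,0,0,0.02,0,0,0,0.02,0,0,0,0,0]

```text
clock: 10.4
position: [511.5, -87.8, 129.0]
ee_rot: [0.993, 0.115, 0.004, -0.006]
contact_force: [-0.5, 0.4, -1.4]
gripper_width: 22.8
```

```bash
python3 -c "
from st import *
rel([516,-83,110],103.4)
for n,(x,y) in (('top',(290,160)),('side',(290,140))):
    im=arm.get_image(n)[:,:,::-1]; cv2.imwrite(f'pics/{n}4.png',cv2.resize(im[y:y+100,x:x+110],None,fx=3.6,fy=3.6,interpolation=cv2.INTER_CUBIC))
    for r in arm.place_of(n,'pin_tip')[:3]+arm.place_of(n,'pin_grip')[:5]:
        p=w(n,r['centre']); print(n,round(r['confidence'],2),p.round(1),px(n,p).round(0))
cv2.imwrite('pics/b4.png',np.hstack([cv2.imread('pics/top4.png'),cv2.imread('pics/side4.png')]))
"
```

```text
t 10.4 pos [511.5 -87.8 129. ] jaw deg 103.2 tilt deg 0.88 F [-0.5  0.4 -1.4] M [-0.09  0.1  -0.02] w 22.8
tool shift mm [ 5.3 -3.4 19.1] roll -0.2
tool z axis [ 0.0073  0.0134 -0.9999] joints [ 0.136  0.306 -0.39  -0.016 -0.865  1.676]
top 0.66 [608.9 353.7   1.6] [201. 187.]
top 0.46 [ 5.180e+02  3.467e+02 -2.000e-01] [203. 217.]
top 0.67 [516.8 341.8  94.4] [195. 215.]
top 0.66 [606.7 356.1  92.6] [191. 183.]
side 0.86 [517.6 345.1   1.7] [296. 332.]
side 0.84 [525.9 148.2  -1.9] [323. 268.]
side 0.6 [ 377.7 -115.2    1.4] [402. 214.]
side 0.96 [517.5 345.7  97. ] [293. 309.]
side 0.63 [515.4 -88.2 141.2] [355. 173.]
side 0.6 [607.8 357.1  93.8] [253. 302.]
side 0.51 [525.6 143.7  67.5] [323. 249.]
```

View pics/b4.png

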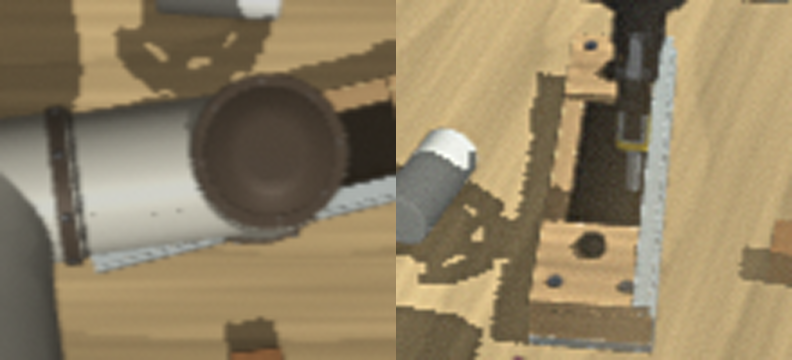

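```bash
python3 -c "
from st import *
print(px('side',np.array([510,-88,66.4])),px('side',np.array([512,-88,66.4])),px('side',np.array([512,-88,117.])), ray('side',[355.8,192],66.4))
c,s=np.cos(.234),np.sin(.234)
Rj=np.array([[c,-s],[s,c]])
for xy in ([510,-88],[515,-88]): print(Rj.T@(np.array(xy)-[550.3,-144.5]))
for q in ([-20,66],[-24,50]): print(Rj@np.array(q)+[550.3,-144.5])
"
```

```text
[356.40636063 193.47459462] [355.74188793 193.32612772] [356.23614657 179.71853164] [513.57240265 -93.63218827  66.4       ]
[-26.10101688  64.30456374]
[-21.23728339  63.14521197]
[515.54162262 -84.93612503]
[ 515.3605615  -101.42755362]
```

>>> arm_command:
  commands: [0.003,-0.002,0,0,0.002,-0.001,0.005,0,0,0,0.006,0,0,0,0.005,0,0,0,0,0]

```text
clock: 11.2
position: [520.9, -81.4, 117.7]
ee_rot: [0.993, 0.117, 0.011, -0.006]
contact_force: [-0.4, -0.8, -0.8]
gripper_width: 23.2
```

```bash
cat >> st.py <<'E'
    c,sn=np.cos(.234),np.sin(.234); Rj=np.array([[c,-sn],[sn,c]])
    print("TCP in jig",(Rj.T@(p[:2]-[550.3,-144.5])).round(1),"F jig",(Rj.T@s["contact_force"][:2]).round(1))
E
python3 -c "
from st import *
rel([516,-83,103],103.4)"
```

```text
t 11.2 pos [520.9 -81.4 117.7] jaw deg 103.4 tilt deg 1.44 F [-0.4 -0.8 -0.8] M [ 0.01  0.04 -0.  ] w 23.2
tool shift mm [-5.5  0.5 14.6] roll 0.0
tool z axis [ 0.0206  0.0143 -0.9997] joints [ 0.146  0.327 -0.394 -0.015 -0.827  1.669]
TCP in jig [-13.9  68.2] F jig [-0.5 -0.7]
```

>>> arm_command:
  commands: [-0.003,0,0,0,-0.001,0,0.003,0,0,0,0.003,0,0,0,0.003,0,0,0,0,0]

```text
clock: 11.7
position: [516.5, -82.4, 107.5]
ee_rot: [0.993, 0.117, 0.011, -0.006]
contact_force: [-0.0, 0.5, -1.2]
gripper_width: 23.4
```

```bash
python3 -c "
from st import *
rel([516,-83,103],103.4)"
```

```text
t 11.7 pos [516.5 -82.4 107.5] jaw deg 103.4 tilt deg 1.39 F [-0.   0.5 -1.2] M [-0.04  0.05 -0.04] w 23.4
tool shift mm [-0.7  0.5  4.4] roll 0.0
tool z axis [ 0.0197  0.0141 -0.9997] joints [ 0.146  0.335 -0.415 -0.015 -0.8    1.67 ]
TCP in jig [-18.5  68.2] F jig [0.1 0.5]
```

>>> arm_command:
  commands: [0,0,0.001,0,0,0,0.001,0,0,0,0.001,0,0,0,0.0005,0,0,0,0,0]

```text
clock: 12.2
position: [517.0, -82.4, 103.8]
ee_rot: [0.993, 0.117, 0.011, -0.006]
contact_force: [-0.2, 0.4, -0.9]
gripper_width: 23.2
```

>>> arm_command:
  commands: [0,0,0.0007,0,0,0,0.0007,0,0,0,0.0007,0,0,0,0.0007,0,0,0,0.0007,0]

```text
clock: 12.7
position: [517.4, -82.4, 102.3]
ee_rot: [0.993, 0.117, 0.011, -0.005]
contact_force: [-2.4, 1.3, 5.1]
gripper_width: 23.0
```

Contact at TCP z = 102.3 mm, as predicted (102.6), with about 6 N. Next, sideways to the fence.

>>> arm_command:
  commands: [0,0,0.0005,0,-0.0015,0,0.0005,0,-0.0015,0,0.0005,0,-0.0015,0,0.0005,0,-0.0015,0,0.0005,0]

```text
clock: 13.2
position: [516.2, -82.6, 102.4]
ee_rot: [0.993, 0.118, 0.018, -0.005]
contact_force: [1.9, 2.5, 3.5]
gripper_width: 23.4
```

```bash
python3 -c "
from st import *
rel([516,-83,103],103.4)"
```

```text
t 13.2 pos [516.2 -82.6 102.4] jaw deg 103.6 tilt deg 2.12 F [1.9 2.5 3.5] M [ 0.78 -0.45 -0.03] w 23.4
tool shift mm [-0.2  0.3 -0.6] roll 0.2
tool z axis [ 0.0337  0.0151 -0.9993] joints [ 0.146  0.335 -0.431 -0.014 -0.769  1.671]
TCP in jig [-18.9  68.1] F jig [2.4 2. ]
```

>>> arm_command:
  commands: [0,0,-0.001,0,-0.001,0,-0.0003,0,-0.0015,0,0,0,-0.0015,0,0,0,-0.001,0,0,0]

```text
clock: 13.7
position: [510.9, -84.2, 102.5]
ee_rot: [0.993, 0.118, 0.018, -0.005]
contact_force: [3.0, 1.9, -1.7]
gripper_width: 23.4
```

```bash
python3 -c "
from st import *
rel([516,-83,103],103.4)"
```

```text
t 13.7 pos [510.9 -84.2 102.5] jaw deg 103.5 tilt deg 2.11 F [ 3.   1.9 -1.7] M [ 0.56 -1.05 -0.05] w 23.4
tool shift mm [ 5.3 -0.  -0.4] roll 0.1
tool z axis [ 0.0338  0.0148 -0.9993] joints [ 0.144  0.328 -0.443 -0.014 -0.765  1.673]
TCP in jig [-24.4  67.8] F jig [3.4 1.2]
```

Fence contact found at TCP jig x = -24.4, with 3.4 N laterally. Now sliding toward the middle.

>>> arm_command:
  commands: [-0.0003,0.002,0.0003,0,-0.0003,0.003,0.0003,0,-0.0003,0.003,0.0003,0,-0.0003,0.003,0.0003,0,-0.0003,0.003,0.0003,0]

```text
clock: 14.2
position: [514.0, -97.5, 102.3]
ee_rot: [0.993, 0.118, 0.019, -0.006]
contact_force: [0.8, 5.0, 5.9]
gripper_width: 23.2
```

```bash
python3 -c "
from st import *
rel([516,-83,103],103.4)"
```

```text
t 14.2 pos [514.  -97.5 102.3] jaw deg 103.6 tilt deg 2.33 F [0.8 5.  5.9] M [ 1.57 -0.12  0.06] w 23.2
tool shift mm [  5.3 -13.7  -0.4] roll 0.2
tool z axis [ 0.0369  0.0169 -0.9992] joints [ 0.115  0.335 -0.43  -0.018 -0.767  1.705]
TCP in jig [-24.4  54.1] F jig [2.  4.7]
```

>>> arm_command:
  commands: [-0.0003,0.003,0.0002,0,-0.0003,0.003,0.0002,0,-0.0003,0.003,0.0002,0,-0.0003,0.003,0.0002,0,-0.0003,0.002,0.0002,0]

```text
clock: 14.7
position: [517.3, -112.4, 102.3]
ee_rot: [0.993, 0.118, 0.021, -0.006]
contact_force: [0.7, 4.6, 5.7]
gripper_width: 23.1
```

```bash
python3 -c "
from st import *
rel([516,-83,103],103.4)"
```

```text
t 14.7 pos [ 517.3 -112.4  102.3] jaw deg 103.6 tilt deg 2.51 F [0.7 4.6 5.7] M [ 1.63 -0.27  0.04] w 23.1
tool shift mm [  5.6 -28.9  -0.2] roll 0.2
tool z axis [ 0.0401  0.0178 -0.999 ] joints [ 0.084  0.343 -0.416 -0.021 -0.77   1.738]
TCP in jig [-24.6  38.9] F jig [1.7 4.3]
```

>>> arm_command:
  commands: [-0.0003,0.0015,0.0003,0,-0.0003,0.0015,0.0003,0,-0.0003,0.0015,0.0003,0,-0.0003,0.0015,0.0003,0,-0.0003,0.0015,0.0003,0]

```text
clock: 15.2
position: [519.0, -120.5, 102.3]
ee_rot: [0.993, 0.118, 0.023, -0.007]
contact_force: [-0.3, 3.9, 5.5]
gripper_width: 23.0
```

```bash
python3 -c "
from st import *
rel([516,-83,103],103.4)"
```

```text
t 15.2 pos [ 519.  -120.5  102.3] jaw deg 103.5 tilt deg 2.71 F [-0.3  3.9  5.5] M [ 1.65 -0.21  0.04] w 23.0
tool shift mm [  5.8 -37.2  -0.1] roll 0.1
tool z axis [ 0.0433  0.0188 -0.9989] joints [ 0.067  0.347 -0.409 -0.023 -0.77   1.756]
TCP in jig [-24.8  30.6] F jig [0.6 3.9]
```

>>> arm_command:
  commands: [-0.0003,0.0018,0.0002,0,-0.0003,0.0018,0.0002,0,-0.0003,0.0018,0.0002,0,-0.0003,0.0018,0.0002,0,-0.0003,0.0018,0.0002,0]

```text
clock: 15.7
position: [521.1, -130.1, 102.3]
ee_rot: [0.993, 0.118, 0.024, -0.007]
contact_force: [2.2, 4.2, 6.1]
gripper_width: 23.2
```

```bash
python3 -c "
from st import *
rel([516,-83,103],103.4)"
```

```text
t 15.7 pos [ 521.1 -130.1  102.3] jaw deg 103.5 tilt deg 2.9 F [2.2 4.2 6.1] M [ 1.67 -0.3   0.06] w 23.2
tool shift mm [  6.1 -47.   -0. ] roll 0.1
tool z axis [ 0.0465  0.0198 -0.9987] joints [ 0.047  0.353 -0.4   -0.025 -0.771  1.777]
TCP in jig [-25.1  20.8] F jig [3.1 3.5]
```

>>> arm_command:
  commands: [-0.0002,0.0018,0.0002,0,-0.0002,0.0018,0.0002,0,-0.0002,0.0018,0.0002,0,-0.0002,0.0018,0.0002,0,-0.0002,0.0018,0.0002,0]

```text
clock: 16.2
position: [523.2, -139.5, 102.3]
ee_rot: [0.993, 0.118, 0.026, -0.008]
contact_force: [1.1, 3.8, 5.5]
gripper_width: 23.0
```

```bash
python3 -c "
from st import *
rel([516,-83,103],103.4)"
```

```text
t 16.2 pos [ 523.2 -139.5  102.3] jaw deg 103.5 tilt deg 3.05 F [1.1 3.8 5.5] M [ 1.63 -0.29  0.02] w 23.0
tool shift mm [  6.2 -56.6   0.1] roll 0.1
tool z axis [ 0.0489  0.0209 -0.9986] joints [ 0.028  0.358 -0.389 -0.028 -0.774  1.798]
TCP in jig [-25.2  11.1] F jig [1.9 3.4]
```

>>> arm_command:
  commands: [-0.0002,0.0018,0.0002,0,-0.0002,0.0018,0.0002,0,-0.0002,0.0018,0.0002,0,-0.0002,0.0018,0.0002,0,-0.0002,0.0018,0.0002,0]

```text
clock: 16.7
position: [525.2, -148.8, 102.3]
ee_rot: [0.993, 0.117, 0.027, -0.008]
contact_force: [1.2, 5.2, 5.0]
gripper_width: 23.1
```

```bash
python3 -c "
from st import *
rel([516,-83,103],103.4)"
```

```text
t 16.7 pos [ 525.2 -148.8  102.3] jaw deg 103.5 tilt deg 3.19 F [1.2 5.2 5. ] M [ 1.63 -0.28  0.08] w 23.1
tool shift mm [  6.4 -66.2   0.3] roll 0.1
tool z axis [ 0.051   0.0221 -0.9985] joints [ 0.008  0.364 -0.378 -0.031 -0.777  1.819]
TCP in jig [-25.4   1.6] F jig [2.4 4.8]
```

>>> arm_command:
  commands: [-0.0002,0.0018,0.0002,0,-0.0002,0.0018,0.0002,0,-0.0002,0.0018,0.0002,0,-0.0002,0.0018,0.0002,0,-0.0002,0.0018,0.0002,0]

```text
clock: 17.2
position: [527.3, -158.1, 102.2]
ee_rot: [0.993, 0.117, 0.028, -0.008]
contact_force: [1.5, 4.1, 4.9]
gripper_width: 23.0
```

```bash
python3 -c "
from st import *
rel([516,-83,103],103.4)"
```

```text
t 17.2 pos [ 527.3 -158.1  102.2] jaw deg 103.5 tilt deg 3.33 F [1.5 4.1 4.9] M [ 1.5  -0.4   0.02] w 23.0
tool shift mm [  6.5 -75.7   0.4] roll 0.1
tool z axis [ 0.0532  0.0234 -0.9983] joints [-0.01   0.371 -0.367 -0.034 -0.78   1.84 ]
TCP in jig [-25.5  -7.9] F jig [2.5 3.7]
```

>>> arm_command:
  commands: [-0.0002,0.0018,0.0002,0,-0.0002,0.0018,0.0002,0,-0.0002,0.0018,0.0002,0,-0.0002,0.0018,0.0002,0,-0.0002,0.0018,0.0002,0]

```text
clock: 17.7
position: [529.3, -167.7, 99.5]
ee_rot: [0.993, 0.117, 0.029, -0.009]
contact_force: [3.1, 10.0, 5.0]
gripper_width: 23.1
```

```bash
python3 -c "
from st import *
rel([516,-83,103],103.4)"
```

```text
t 17.7 pos [ 529.3 -167.7   99.5] jaw deg 103.4 tilt deg 3.43 F [ 3.1 10.   5. ] M [ 3.67 -0.52  0.15] w 23.1
tool shift mm [  6.8 -85.5  -2.1] roll 0.0
tool z axis [ 0.0547  0.0244 -0.9982] joints [-0.03   0.381 -0.357 -0.037 -0.779  1.86 ]
TCP in jig [-25.8 -17.7] F jig [5.3 9. ]
```

It dropped 2.8 mm and a wall reaction came up (9 N along +y), so the taper has entered the hole. Easing back 2 mm and pressing lightly.

>>> arm_command:
  commands: [0.0003,-0.0007,0,0,0.0003,-0.0005,0.0005,0,0,0,0.0005,0,0,0,0.0005,0,0,0,0.0005,0]

```text
clock: 18.2
position: [529.5, -166.8, 98.8]
ee_rot: [0.993, 0.117, 0.028, -0.009]
contact_force: [0.5, 3.5, 6.2]
gripper_width: 23.4
```

```bash
python3 -c "
from st import *
rel([516,-83,103],103.4)"
```

```text
t 18.2 pos [ 529.5 -166.8   98.8] jaw deg 103.5 tilt deg 3.37 F [0.5 3.5 6.2] M [ 1.24 -0.34  0.04] w 23.4
tool shift mm [  6.5 -84.7  -2.9] roll 0.1
tool z axis [ 0.0537  0.0238 -0.9983] joints [-0.027  0.382 -0.358 -0.036 -0.778  1.858]
TCP in jig [-25.4 -16.9] F jig [1.3 3.2]
```

>>> arm_command:
  commands: [0.0002,-0.0008,0,0,0.0002,-0.0008,0.0005,0,0,-0.0003,0.0007,0,0,0,0.001,0,0,0,0.001,0]

```text
clock: 18.7
position: [529.2, -165.1, 94.9]
ee_rot: [0.993, 0.117, 0.028, -0.009]
contact_force: [2.4, 1.9, 1.2]
gripper_width: 22.9
```

```bash
python3 -c "
from st import *
rel([516,-83,103],103.4)"
```

```text
t 18.7 pos [ 529.2 -165.1   94.9] jaw deg 103.4 tilt deg 3.33 F [2.4 1.9 1.2] M [ 0.66 -0.71  0.  ] w 22.9
tool shift mm [  6.7 -82.9  -6.9] roll 0.0
tool z axis [ 0.053   0.0235 -0.9983] joints [-0.024  0.386 -0.364 -0.036 -0.768  1.854]
TCP in jig [-25.3 -15.1] F jig [2.7 1.3]
```

>>> arm_command:
  commands: [0.0002,-0.0003,0.001,0,0,0,0.001,0,0,0,0.001,0,0,0,0.001,0,0,0,0.001,0]

```text
clock: 19.2
position: [529.4, -164.8, 88.7]
ee_rot: [0.993, 0.117, 0.027, -0.008]
contact_force: [2.1, 1.4, 2.0]
gripper_width: 23.3
```

```bash
python3 -c "
from st import *
rel([516,-83,103],103.4)"
```

```text
t 19.2 pos [ 529.4 -164.8   88.7] jaw deg 103.4 tilt deg 3.26 F [2.1 1.4 2. ] M [ 0.49 -0.71 -0.01] w 23.3
tool shift mm [  6.8 -82.8 -13.1] roll 0.0
tool z axis [ 0.052   0.0231 -0.9984] joints [-0.023  0.395 -0.37  -0.035 -0.755  1.854]
TCP in jig [-25.1 -14.9] F jig [2.3 0.9]
```

>>> arm_command:
  commands: [0.0002,-0.0002,0.001,0,0,0,0.001,0,0,0,0.001,0,0,0,0.001,0,0,0,0.001,0]

```text
clock: 19.7
position: [529.5, -164.7, 83.2]
ee_rot: [0.993, 0.117, 0.027, -0.008]
contact_force: [1.5, 1.5, -1.1]
gripper_width: 22.9
```

```bash
python3 -c "
from st import *
rel([516,-83,103],103.4)"
```

```text
t 19.7 pos [ 529.5 -164.7   83.2] jaw deg 103.4 tilt deg 3.21 F [ 1.5  1.5 -1.1] M [ 0.32 -0.74  0.03] w 22.9
tool shift mm [  6.9 -82.8 -18.6] roll 0.0
tool z axis [ 0.0512  0.0228 -0.9984] joints [-0.023  0.403 -0.375 -0.035 -0.743  1.853]
TCP in jig [-24.9 -14.9] F jig [1.8 1.1]
```

>>> arm_command:
  commands: [0,0,0.001,0,0,0,0.001,0,0,0,0.001,0,0,0,0.0007,0,0,0,0.0007,0]

```text
clock: 20.2
position: [529.7, -164.7, 78.3]
ee_rot: [0.993, 0.117, 0.027, -0.008]
contact_force: [2.7, 0.7, 0.3]
gripper_width: 23.0
```

>>> arm_command:
  commands: [0,0,0.0007,0,0,0,0.0007,0,0,0,0.0007,0,0,0,0.0007,0,0,0,0.0007,0]

```text
clock: 20.7
position: [529.8, -164.6, 77.3]
ee_rot: [0.993, 0.118, 0.026, -0.008]
contact_force: [0.8, 1.5, 5.0]
gripper_width: 23.0
```

```bash
python3 -c "
from st import *
rel([516,-83,103],103.4)"
```

```text
t 20.7 pos [ 529.8 -164.6   77.3] jaw deg 103.5 tilt deg 3.17 F [0.8 1.5 5. ] M [ 0.56 -0.19  0.04] w 23.0
tool shift mm [  7.  -82.8 -24.5] roll 0.1
tool z axis [ 0.0507  0.022  -0.9985] joints [-0.022  0.411 -0.38  -0.035 -0.73   1.854]
TCP in jig [-24.6 -14.8] F jig [1.1 1.3]
```

The floor was reached at z = 77.3, exactly 25 mm below the strip contact, with a 6 N press. Releasing.

>>> arm_command:
  commands: [0,0,0,0,0,0,0,0,0,0,0,0,0,0,0,0,0,0,0,0]
  jaw: 1

```text
clock: 21.2
position: [524.3, -165.1, 74.8]
ee_rot: [0.993, 0.117, 0.021, -0.009]
contact_force: [0.3, -0.5, 0.5]
gripper_width: 85.5
```

>>> arm_command:
  commands: [0,0,-0.005,0,0,0,-0.01,0,0,0,-0.02,0,0,0,-0.02,0,0,0,-0.02,0]

```text
clock: 21.7
position: [519.2, -166.8, 151.2]
ee_rot: [0.993, 0.116, 0.017, -0.01]
contact_force: [0.2, -0.6, -0.5]
gripper_width: 85.4
```

>>> arm_command:
  commands: [0,0,-0.03,0,-0.02,0,-0.02,0,-0.03,0,0,0,-0.03,0,0,0,-0.02,0,0,0]

```text
clock: 22.2
position: [422.1, -192.1, 207.8]
ee_rot: [0.993, 0.118, 0.024, -0.007]
contact_force: [-0.6, -0.7, -0.1]
gripper_width: 85.6
```

>>> arm_command:
  commands: [-0.02,0,0,0,0,0,0,0,0,0,0,0,0,0,0,0,0,0,0,0]

```text
clock: 22.7
position: [401.4, -197.4, 211.0]
ee_rot: [0.993, 0.118, 0.027, -0.006]
contact_force: [-0.1, -0.1, 0.4]
gripper_width: 85.4
```

```bash
python3 -c "
from st import *
rel([516,-83,103],103.4)
for n,(x,y) in (('top',(290,140)),('side',(290,120))):
    im=arm.get_image(n)[:,:,::-1]; cv2.imwrite(f'pics/{n}9f.png',im);cv2.imwrite(f'pics/{n}9.png',cv2.resize(im[y:y+120,x:x+130],None,fx=3.05,fy=3.05,interpolation=cv2.INTER_CUBIC))
    for t in ('pin_grip','spare','mallet','chisel','offcut_a','offcut_b','glue','square'):
      for r in arm.place_of(n,t)[:5]:
        p=w(n,r['centre']); print(n,t,round(r['confidence'],2),p.round(1))
cv2.imwrite('pics/b9.png',np.hstack([cv2.imread('pics/top9.png'),cv2.imread('pics/side9.png')]))
"
```

```text
t 22.7 pos [ 401.4 -197.4  211. ] jaw deg 103.5 tilt deg 3.21 F [-0.1 -0.1  0.4] M [-0.06  0.05 -0.01] w 85.4
tool shift mm [132.  -83.8 116. ] roll 0.1
tool z axis [ 0.0527  0.0187 -0.9984] joints [-0.109  0.076 -0.449 -0.029 -0.995  1.932]
TCP in jig [-157.1  -16.9] F jig [-0.1 -0.1]
top pin_grip 0.68 [ 532.2 -165.    86.5]
top pin_grip 0.59 [518.5 342.5  96.1]
top pin_grip 0.51 [608.8 357.7  94.7]
top pin_grip 0.43 [524.8 141.   75.7]
top pin_grip 0.21 [504.7 460.8  -2.3]
top spare 0.45 [480.6 258.3   3.8]
top mallet 0.61 [782.2 -91.2  -8.4]
top mallet 0.26 [ 493.5 -517.9   -0.9]
top chisel 0.56 [777.8 134.2  -4.8]
top chisel 0.26 [ 532.7 -164.4   13.3]
top offcut_a 0.8 [376.4  75.3  -4. ]
top offcut_b 0.8 [376.4  75.3  -4. ]
top glue 0.94 [ 4.920e+02 -5.153e+02 -2.000e-01]
top square 0.76 [501.1 458.2  -2.6]
top square 0.73 [ 532.8 -163.8   86.3]
side pin_grip 0.72 [ 527.6 -168.    86.9]
side pin_grip 0.7 [517.3 347.4  96.6]
side pin_grip 0.66 [527.2 145.   72.2]
side pin_grip 0.63 [606.5 357.4  92. ]
side spare 0.58 [482.6 252.    6.8]
side mallet 0.79 [783.9 -91.    3.3]
side chisel 0.82 [7.750e+02 1.347e+02 5.000e-01]
side offcut_a 0.73 [531.9 -62.1  51. ]
side offcut_a 0.65 [373.2  68.2   5.8]
side offcut_b 0.73 [531.9 -62.1  51. ]
side offcut_b 0.65 [373.2  68.2   5.8]
side glue 0.77 [ 489.8 -512.9    2.9]
```

View pics/b9.png

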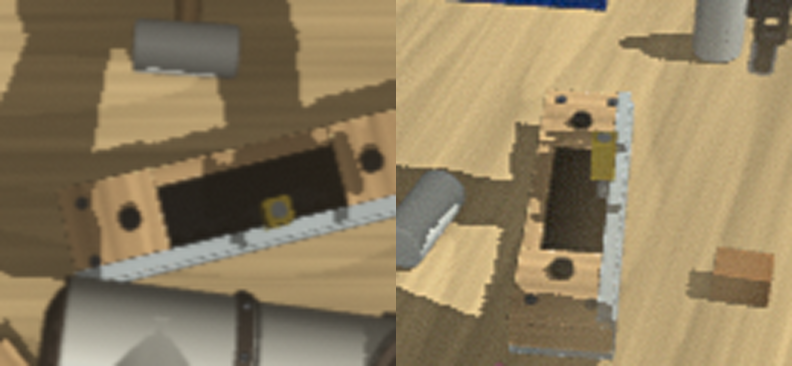

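View pics/side9f.png

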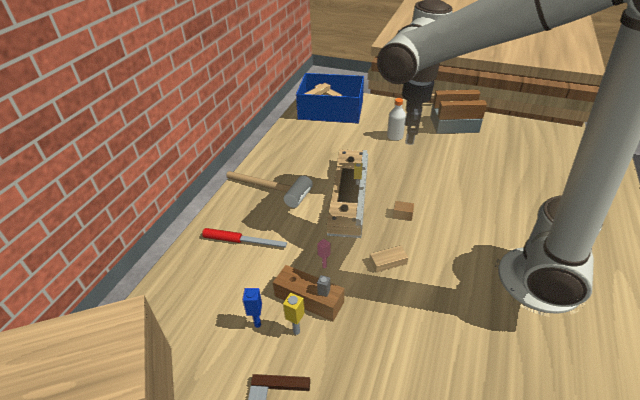

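The yellow pin stands upright in the strip (top crop (278,210), side crop (602,155)). Its grip centre measures z ≈ 86.7, where 87 means fully home. Grey pin and bystanders look unmoved, and the arm is clear.

```bash
python3 -c "
from bench import arm
print(arm.job_done())"
```

```text
the job is handed in; nothing more can be done
None
```

The yellow pin is standing upright and released in the open hole, fully home as far as I can measure. I handed the job in at about 23 s of the 72 s allowed; no verdict was reported.

**What I did:** I took the smaller yellow pin from the holder and touched it down on the strip at about y = +68 mm, next to the fence. I slid it along the fence with about 6 N until it dropped into the hole at about y = -15 mm. I then eased it in to the floor, let go and backed the arm away.

**Last checks:**
- **Depth:** the tool stopped exactly 25.0 mm below the level of first contact with the strip. Both cameras put the grip centre at z of about 87 mm, the fully home height.
- **Forces:** the highest force I read was about 11 N, at the moment the pin dropped in and met the hole's far wall. I only saw the reading at the end of each call, so short peaks in between are not covered.
- **Other things:** the grey pin read within a few mm of its first position. The other things on the bench look unmoved in the pictures, but I had no starting measurements to compare them with. The detector confused the two offcuts, and the side camera missed the square.

**What went wrong on the way:** the first descent over the holder drifted 11 mm sideways and tilted the tool about 2°, with no contact force in the reading after it. I did not find the cause. I corrected the sideways drift and came down slowly, but the tilt could not be removed and grew to about 3.4° during the slide. The pin still stands upright in both pictures.

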